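# Run the board test: rocker, range key, hold the test button

## Task

Test the circuit board that sits in the tester: first switch the mains box on by pressing the raised half of its rocker fully down, then push the square key of the tester fully home, then press the big round button of the separate button box fully down. Keep holding that button down: the program finishes while the fingertips still press it. Only press with the closed fingertips, lift or shift nothing, and leave the tester's two other keys and all the things on the bench alone.

Things in the scene. Friction and masses are not known exactly. Their poses are not given: they have to be found in the camera images.
- mains_box: Loose grey plastic mains box, about 0.9 kg, 120 (x) x 80 (y) x 50 mm high, on rubber feet, one large white rocker in the middle of its top. Origin: centre of the underside; z up. It stands to the left or the right of the tester. Press on it, do not shift it (more than 20 mm fails) or lift it.
- rocker_raised (a point): Point on top of the rocker's raised half, 18 mm out from its pivot (mid box top), on its centre line; moves with the rocker. V-shaped rocker, 30 mm wide, each half 28 mm long. Off: this half (to the box's +x) slopes up outwards by 0.4 rad, end 14 mm above the box top; the other half lies level, 3 mm above it. The point is 60 mm above the bench when off, 7 mm lower when on.
- rocker (a joint): Angle of the rocker: 0 to 0.04 at the start (off), 0.4 when this half is fully down and lies level (on, 3 mm above the box top). Takes about 2 N at the point; it stays where it is left.
- tester: Fixed grey tester, 170 (x) x 220 (y) x 60 mm high; a green circuit board in a nest on its far (+x) half (parts up to 19 mm above its top), three black keys in a row on its near half at x = -50 mm: round (y = +60 mm), square (y = 0), oblong (y = -60 mm). Origin: centre of the underside; x points from the keys to the board.
- square_key_top (a point): Centre of the top face of the square key, 24 x 24 mm, the middle one of the row. Its top stands 16 mm above the tester's top (76 mm above the bench) when out, 8 mm above when home. It moves straight down.
- square_key (a joint): How far the square key is pushed in: 0 out, 0.008 m fully home. Takes about 3 N and stays where it is left.
- round_key (a joint): Round key (24 mm across, same height and travel): 0 out. To be left alone.
- oblong_key (a joint): Oblong key (42 x 22 mm, same height and travel): 0 out. To be left alone.
- button_box: Loose grey button box, about 0.7 kg, 90 x 90 x 50 mm high, with one big black round button in a steel ring (3 mm high) in the middle of its top. Origin: centre of the underside; z up. On the side of the tester where the mains box is not. Do not shift it (more than 20 mm fails) or lift it.
- test_button_top (a point): Centre of the top face of the big round button, 42 mm across; 17 mm above the box top (67 mm above the bench) when out, 10 mm above it when fully down.
- test_button (a joint): How far the big round button is pressed: 0 out, 0.007 m fully down. Springs back when let go; takes 1 N to start and 5 N fully down.
- solder_spool: Bystander: metal solder spool, 52 mm across, 48 mm high, standing near the robot. Origin: centre of the underside.
- screwdriver: Bystander: screwdriver, 190 mm long, lying near the robot.
- flux_jar: Bystander: jar 60 mm across, 60 mm high. Origin: centre of the underside.
- screw_jar: Bystander: small jar 40 mm across, 55 mm high, beside the tester. Origin: centre of the underside.
- solvent_bottle: Bystander: bottle 56 mm across, 130 mm high, at the far left. Origin: centre of the underside.
- brush: Bystander: brush lying at the far left side.
- pliers: Bystander: pliers with orange handles, 145 mm long, lying at the right side.

How it is judged:
By the outcome, as a careful person would: the job done as asked, in the order asked, and still so for the second after the job is handed in, while the arm keeps its last pose, push and grip.
It also fails if it takes over 48 s, if anything falls off the work surface, if the arm or the gripper's body presses on something with over 40 N, if the wrist force passes 120 N, or if a joint passes its speed limit or range.

## Robot

A 6-joint arm with a two-finger parallel gripper is mounted at the origin on the work surface. World frame = base frame: x ahead of the robot, y to its left, z up, the work surface at z = 0. Lengths are in m, angles in rad, forces in N, time in s.
With the tool pointing down it reaches from about 0.25 to 0.725 m from the base axis. Payload 4 kg.
Tool frame: the origin (TCP) lies midway between the tips of the shut fingers; the grasp point (between the pads) lies 19 mm behind it; z points along the fingers, y is the direction in which the jaws open and shut (so a half turn about z gives the same grasp; the last joint's range is limited). The gripper opens to 85 mm and grips with 20 to 120 N. Pads are 22 mm wide; open, the fingers measure 114 mm over their backs; the gripper's body (76 mm by 85 mm) begins 54 mm behind the grasp point. The pads swing forward as they close: fully open they stand 13 mm farther back than shut.
Start: joints at [-1.152, 0.241, 0.005, 1.335, 0, 1.571], TCP at [0.203, -0.457, 0.231] pointing down, gripper open.
Joint ranges: [-2.72, 2.72], [-1.05, 1.87], [-1.09, 1.28], [-1.99, 2.15], [-1.42, 1.44], [-3.14, 3.14]. Speed limits (rad/s): [2.79, 2.79, 3.14, 3.14, 3.14, 3.14].

## Interface

Orientations are given as a unit quaternion [x, y, z, w].
In Python, from workcell import bot, eyes, job gives the robot as it stands.
- The arm moves only by the shell command python3 -m crank 'ROWS'. ROWS is a JSON object of lists of equal length, an entry for each row: "dr": the turn, a rotation vector about the tool's x, y, z in rad, a list of three; "travel": the shift along the tool's x, y, z in m, a list of three; "hand": the finger opening in m, from 0 to 0.0854. In form: {"dr": [[wx, wy, wz], ...], "travel": [[x, y, z], ...], "hand": [hand, ...]}. A call has 1 to 10 rows; each row is the pose to reach, as a shift and turn from the pose commanded when the call began, along the tool's axes at that moment; what a row does not reach only later rows make up. A row lasts 1/8 s, in which the tool goes at most 62.5 mm and 10.7 degrees, less where a joint would pass 70% of its speed; a pose out of reach is approached as far as the arm can. A call with a gripper value outside its range is refused whole. The fingers move at their own pace and stop on an object; the grip force is fixed at half the most. Time passes only in rows, so rows that repeat a pose let the fingers close. It gives the time, the measured TCP pose, the force and the opening at its end, in the units of the state.
- bot.get_obs(): the state, without advancing time (a new reading comes with each control period).
- eyes.camera(name): name is "side" or "top"; returns a dict with "color" (384x512x3 uint8, red, green, blue), "K" (3x3 intrinsics, pixels), "R" (3x3) and "t" (3): a world point X has camera coordinates R X + t. Camera axes: x right, y down, z forward; pixel columns grow to the right and rows downward; lengths in m; the calibration is good to about 2 mm. A picture is of the moment at which its call begins. There is no depth.
- job.job_done(): hands the job in, once; it reports no verdict.
The state is a dict: "clock": time; "joint_pos": joint angles; "joint_vel": joint speeds; "tau": joint torques, N m; "eef_pos": TCP position; "tool_rot": TCP orientation; "ft_force": force on the tool from outside, world axes, zero at the start; "ft_torque": the same for the moment, N m; "grip_width": finger opening in m.
Only numpy, scipy, OpenCV 4.12 (cv2) and the standard library are available. Lean on these libraries where they do the work, as an engineer would, in place of code of your own. Each camera call takes 0.05 s, during which the arm holds its last target.

## Working session

There is one attempt and no reset: what is moved stays moved. The work goes in short steps, Python scripts to look and compute and a shell command to move; the robot and the scene stay as the last step left them, time stands still between calls to the robot, and variables do not carry over. Pictures are saved under pics/ and viewed, and the job is handed in when it is done.

```bash
mkdir -p pics; python3 - <<'E'
from workcell import bot,eyes,job
import cv2,numpy as np
print(bot.get_obs())
for n in("side","top"):
    c=eyes.camera(n); cv2.imwrite(f"pics/{n}0.png",cv2.resize(c["color"][:,:,::-1],None,fx=1.5,fy=1.5,interpolation=cv2.INTER_CUBIC))
    print(n,c["K"],c["R"],c["t"])
E
```

```text
{'clock': 0.0, 'joint_pos': array([-1.15196451e+00,  2.41407332e-01,  3.70692284e-03,  1.33520274e+00,
       -2.58888480e-05,  1.57080709e+00]), 'joint_vel': array([-0.00036416,  0.00133722,  0.0001788 ,  0.00064417,  0.00134397,
       -0.00030277]), 'tau': array([ 2.82793926e-04, -3.72317612e+01,  2.52407634e+01,  1.69943488e-02,
        9.40984046e-05, -1.51107866e-05]), 'eef_pos': array([ 0.2030785 , -0.45619905,  0.23040918]), 'tool_rot': array([ 9.78153081e-01,  2.07883238e-01, -2.31659642e-04, -1.02770605e-03]), 'ft_force': array([ 0.36952878, -0.41888697,  0.19797519]), 'ft_torque': array([-0.01034677, -0.01773206, -0.02345901]), 'grip_width': 0.08550023890404587}
side [[397.25778073   0.         252.65071482]
 [  0.         397.25778073 187.44854577]
 [  0.           0.           1.        ]] [[-0.95887782 -0.28339771 -0.01546165]
 [-0.1867297   0.67095218 -0.71760379]
 [ 0.2137413  -0.6852072  -0.69627993]] [0.54418543 0.15531351 1.41747282]
top [[389.93512437   0.         257.59603757]
 [  0.         389.93512437 189.42480634]
 [  0.           0.           1.        ]] [[ 0.02201027 -0.99937218  0.02776319]
 [-0.98204323 -0.02681638 -0.18674037]
 [ 0.18736764 -0.02315445 -0.98201692]] [-0.02741265  0.56745313  1.43163878]
```

View pics/top0.png

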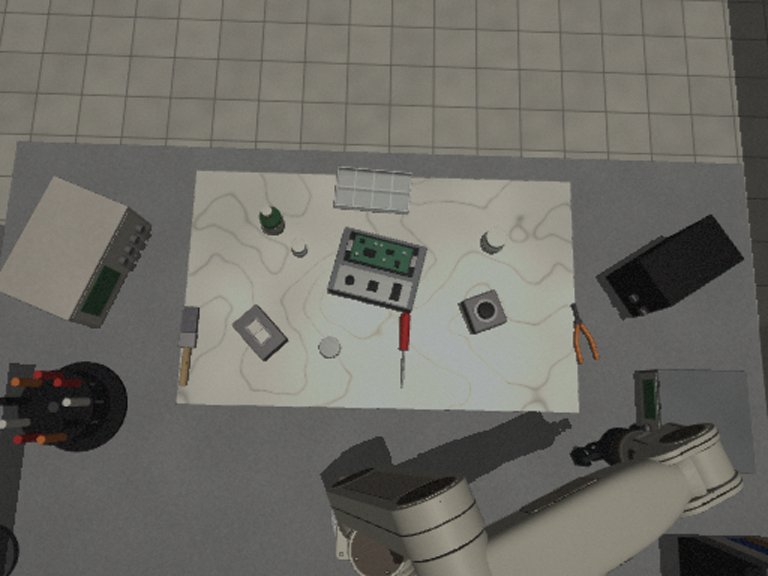

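View pics/side0.png

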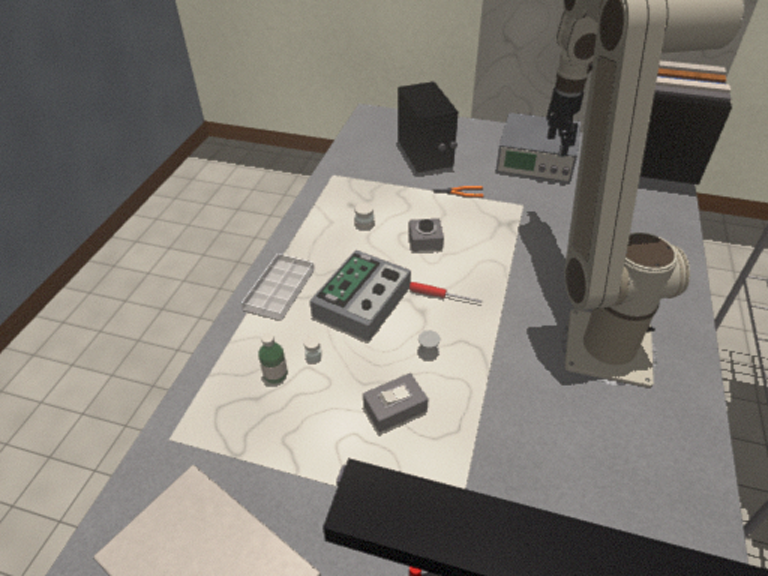

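The top view shows the mains box at about (260,332), the tester at (377,268) with its square key at (372,286), and the button box at (484,311), in 1.5x pixels. I'll zoom in on each one.

```bash
cat > h.py <<'E'
import numpy as np,cv2
from scipy.optimize import least_squares
def ray_at(c,uv,z):
    d=np.linalg.inv(c["K"])@np.array([uv[0],uv[1],1.]); d=c["R"].T@d; o=-c["R"].T@c["t"]
    return o+d*(z-o[2])/d[2]
def proj(c,X):
    p=np.asarray(X)@c["R"].T+c["t"]; p=p@c["K"].T; return p[...,:2]/p[...,2:]
def crop(c,u0,v0,w,h,s):
    im=c["color"][v0:v0+h,u0:u0+w,::-1]; return cv2.resize(im,None,fx=s,fy=s,interpolation=cv2.INTER_CUBIC)
E
python3 - <<'E'
from workcell import eyes
import cv2,numpy as np
from h import *
t=eyes.camera("top"); s=eyes.camera("side")
np.savez("cam0.npz",**{"t"+k:v for k,v in t.items()},**{"s"+k:v for k,v in s.items()})
a=[crop(t,145,193,60,55,6),crop(s,235,240,60,55,6)]
b=[crop(t,298,183,48,44,6),crop(s,265,135,48,44,6)]
cc=[crop(t,212,145,80,70,5),crop(s,200,160,80,70,5)]
for n,x in zip("abc",(a,b,cc)): cv2.imwrite(f"pics/z{n}.png",np.hstack(x))
E
```

```text
(no output)
```

View pics/za.png

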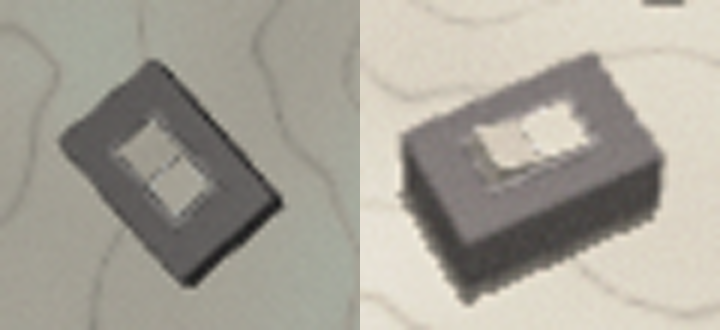

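View pics/zb.png

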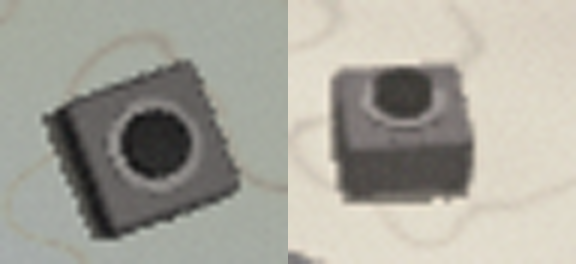

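View pics/zc.png

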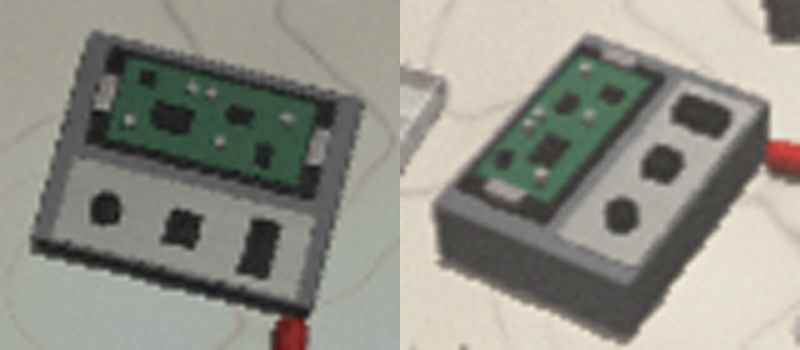

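Zooms show:
- **Rocker:** its far half (upper left in the top crop) looks raised, with a dark end face in the side crop near (475,150).
- **Square key:** top crop (183,229), side crop (262,163).
- **Button:** top crop (157,143), side crop (115,93).

Next I'll fit poses to these and test both rocker hypotheses.

```bash
cat > fit.py <<'E'
from h import *
d=np.load("cam0.npz"); T={k[1:]:d[k] for k in d if k[0]=="t"}; S={k[1:]:d[k] for k in d if k[0]=="s"}
def px(p,off,s): return (np.array(p,float)+.5)/s-.5+off
def tri(pt,ps):
    f=lambda X: np.r_[proj(T,X)-pt,proj(S,X)-ps]
    r=least_squares(f,[.4,0,.05]); return r.x,r.fun
def W(p,x,L): 
    c,s=np.cos(p[2]),np.sin(p[2]); L=np.asarray(L,float); return np.c_[p[0]+c*L[:,0]-s*L[:,1],p[1]+s*L[:,0]+c*L[:,1],L[:,2]]
def fit(Lt,Pt,Ls,Ps,x0):
    f=lambda p: np.r_[(proj(T,W(p,0,Lt))-Pt).ravel(),(proj(S,W(p,0,Ls))-Ps).ravel()]
    r=least_squares(f,x0); return r.x,r.fun.reshape(-1,2)
E
python3 - <<'E'
from fit import *
np.set_printoptions(precision=4,suppress=True)
# mains box: top crop (145,193)x6, side crop (235,240)x6
at=px([(155,62),(62,140),(187,272),(272,200)],(145,193),6); as_=px([(597-360,55),(403-360,133),(470-360,243),(662-360,157)],(235,240),6)
print("mains tops top",[ray_at(T,p,.05)[:2] for p in at],"\nside",[ray_at(S,p,.05)[:2] for p in as_])
# button
print("btn",tri(px((157,143),(298,183),6),px((115,93),(265,135),6)), ray_at(T,px((157,143),(298,183),6),.067),ray_at(S,px((115,93),(265,135),6),.067))
print("sq",tri(px((183,229),(212,145),5),px((262,163),(200,160),5)),ray_at(T,px((183,229),(212,145),5),.072),ray_at(S,px((262,163),(200,160),5),.074))
for n,a,b in (("round",(105,209),(222,214)),("obl",(260,248),(302,115))):
    print(n,ray_at(T,px(a,(212,145),5),.072),ray_at(S,px(b,(200,160),5),.074))
E
```

```text
mains tops top [array([0.5079, 0.3141]), array([0.4573, 0.3686]), array([0.3773, 0.2861]), array([0.4231, 0.2362])] 
side [array([0.4221, 0.2403]), array([0.509 , 0.3186]), array([0.4553, 0.374 ]), array([0.3726, 0.2957])]
btn (array([ 0.509 , -0.2659,  0.0544]), array([ 0.0019,  0.0282, -0.0306, -0.0067])) [ 0.5072 -0.2634  0.067 ] [ 0.5057 -0.2505  0.067 ]
sq (array([0.5616, 0.0223, 0.0663]), array([-0.0178, -0.2003,  0.1924,  0.0469])) [0.5598 0.0222 0.072 ] [0.5601 0.0297 0.074 ]
round [0.5735 0.0813 0.072 ] [0.573  0.0873 0.074 ]
obl [ 0.5469 -0.0359  0.072 ] [ 0.5456 -0.0278  0.074 ]
```

```bash
cat > ov.py <<'E'
from fit import *
np.set_printoptions(precision=4,suppress=True)
def circ(r,z,c=(0,0),n=40): a=np.linspace(0,2*np.pi,n); return np.c_[c[0]+r*np.cos(a),c[1]+r*np.sin(a),0*a+z]
def rect(x0,x1,y0,y1,z,z2=None):
    z2=z if z2 is None else z2
    return np.array([(x0,y0,z),(x1,y0,z2),(x1,y1,z2),(x0,y1,z),(x0,y0,z)])
def draw(p,Ls,ct,cs,s,out):
    ims=[]
    for c,(u,v,w,h) in ((T,ct),(S,cs)):
        im=crop(c,u,v,w,h,s)
        for L,col in Ls:
            q=((proj(c,W(p,0,L))-(u,v)+.5)*s-.5)
            cv2.polylines(im,[np.round(q*8).astype(np.int32)],False,col,1,cv2.LINE_AA,3)
        ims.append(im)
    cv2.imwrite(out,np.hstack(ims))
G=(0,255,0);R=(0,0,255);Y=(0,255,255)
E
python3 - <<'E'
from ov import *
at=px([(155,62),(62,140),(187,272),(272,200)],(145,193),6); as_=px([(597-360,55),(403-360,133),(470-360,243),(662-360,157)],(235,240),6)
# corners: A far-right(.508,.314) B far-left(.457,.369) C near-left(.377,.286) D (.423,.236); long axis C->B
hx,hy=.06,.04
A,B,C,D=(hx,-hy,.05),(hx,hy,.05),(-hx,hy,.05),(-hx,-hy,.05)
p,f=fit([A,B,C,D],at,[D,A,B,C],as_,[.44,.3,.8]); print("mains",p,f.tolist())
# rocker, hyp +x up
e=.028
rk=lambda s:[(rect(0,s*e,-.015,.015,.053,.064),R),(rect(0,-s*e,-.015,.015,.053),G)]
for s in (1,-1): draw(p,[(rect(-hx,hx,-hy,hy,.05),Y)]+rk(s),(145,193,60,55),(235,240,60,55),6,f"pics/ma{s}.png")
im=np.vstack([cv2.imread("pics/ma1.png"),cv2.imread("pics/ma-1.png")])
cv2.imwrite("pics/ma.png",im[:600])
cv2.imwrite("pics/ma.png",cv2.resize(im,None,fx=.9,fy=.9))
E
```

```text
mains [0.4407 0.3039 0.757 ] [[-0.4597681100433988, -1.0234331642091092], [-1.5082203698567298, 0.0750197276199458], [-1.6755429245824018, 2.0510551793922787], [0.7050780123103095, -0.37870505453199144], [-0.2325003610315548, -1.7322706638796603], [-0.5944067822353247, -0.8161927860141418], [-0.49440499012038686, -0.05806190082859075], [1.199869751321046, -0.7821683748894088]]
```

View pics/ma.png

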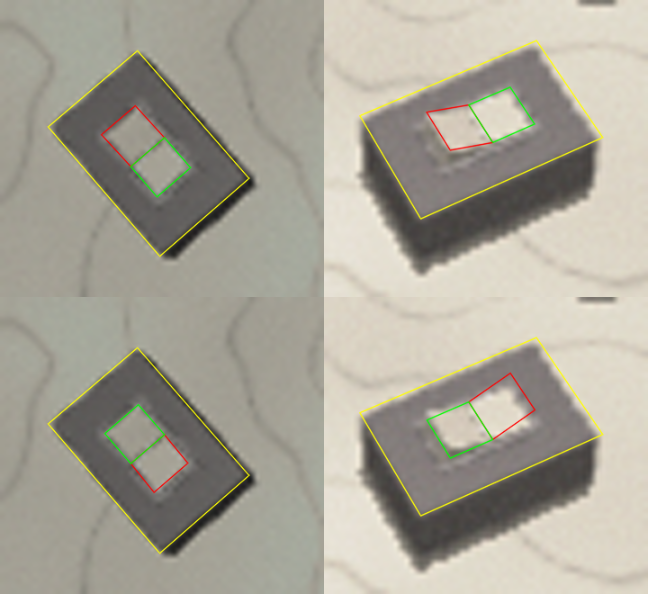

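The overlay confirms it: with the far (+x) half raised, the red outline matches the side view, and the reverse doesn't. Next are the tester and button box overlays.

```bash
python3 - <<'E'
from ov import *
def tester(p,o):
    L=[(rect(-.085,.085,-.11,.11,.06),Y),(rect(-.062,-.038,-.012,.012,.076),R),(circ(.012,.076,(-.05,.06)),R),(rect(-.061,-.039,-.081,-.039,.076),R),(rect(-.062,-.038,-.012,.012,.06),G)]
    draw(p,L,(212,145,80,70),(200,160,80,70),5,o)
y=-.224; c=np.array([.560,.024]); o=c-np.array([np.cos(y),np.sin(y)])*-.05
print("tester",o); tester([*o,y],"pics/t1.png")
p=[.5065,-.258,.30]
draw(p,[(rect(-.045,.045,-.045,.045,.05),Y),(circ(.021,.067),R),(circ(.021,.053),G)],(298,183,48,44),(265,135,48,44),8,"pics/b1.png")
E
```

```text
tester [0.6088 0.0129]
```

View pics/t1.png

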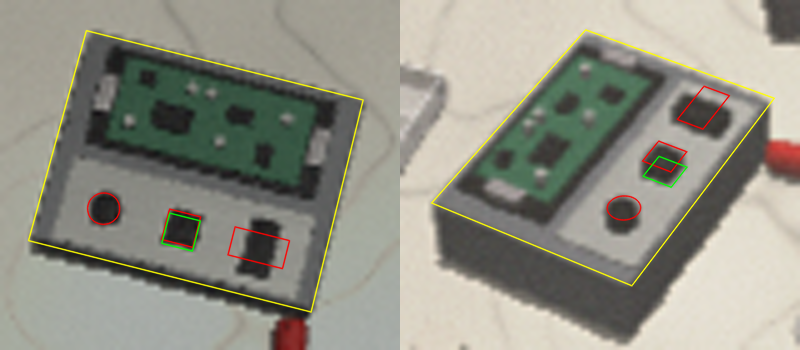

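View pics/b1.png

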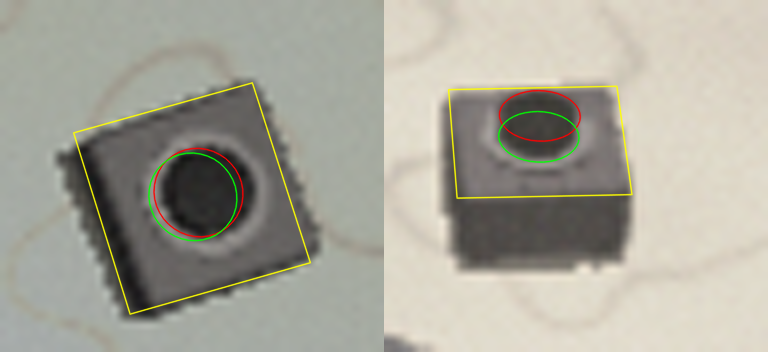

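The tester matches at a square key position of about (0.560, 0.024). The button is near (0.507, −0.261). I'm closing the fingers and moving towards the mains box.

```bash
python3 -m crank '{"dr":[[0,0,0],[0,0,0],[0,0,0],[0,0,0],[0,0,0],[0,0,0],[0,0,0],[0,0,0],[0,0,0],[0,0,0]],"travel":[[0.02,-0.022,0],[0.06,-0.067,0],[0.1,-0.112,0],[0.14,-0.156,0],[0.18,-0.2,0],[0.22,-0.245,0],[0.26,-0.29,0],[0.30,-0.335,0],[0.34,-0.379,0],[0.38,-0.424,0]],"hand":[0,0,0,0,0,0,0,0,0,0]}'
```

```text
clock: 1.45
eef_pos: [0.3784, 0.0871, 0.2315]
tool_rot: [0.978, 0.208, 0.0, 0.0]
ft_force: [1.0, -0.4, 0.1]
grip_width: -0.0001
```

```bash
python3 -m crank '{"dr":[[0,0,-0.06],[0,0,-0.13],[0,0,-0.2],[0,0,-0.27],[0,0,-0.338],[0,0,-0.338],[0,0,-0.338],[0,0,-0.338]],"travel":[[0.027,-0.03,0.01],[0.06,-0.067,0.03],[0.095,-0.104,0.05],[0.128,-0.141,0.07],[0.155,-0.17,0.09],[0.162,-0.179,0.1],[0.162,-0.179,0.1],[0.162,-0.179,0.1]],"hand":[0,0,0,0,0,0,0,0]}'
python3 - <<'E'
from workcell import bot,eyes
from ov import *
o=bot.get_obs(); print(o["eef_pos"],o["tool_rot"],o["ft_force"],o["joint_pos"])
X=o["eef_pos"]; ims=[]
for n in("top","side"):
    c=eyes.camera(n); q=proj(c,X); t=proj(c,np.array([.454,.3165,.060])); u,v=(q-[40,40]).astype(int); im=crop(c,u,v,80,80,5)
    for k,col in ((q,R),(t,G)): cv2.drawMarker(im,tuple(int(a) for a in ((k-(u,v)+.5)*5-.5)),col,0,16,1)
    ims.append(im)
cv2.imwrite("pics/m2.png",np.hstack(ims))
E
```

```text
clock: 2.45
eef_pos: [0.4532, 0.3134, 0.132]
tool_rot: [0.93, 0.369, 0.0, 0.0]
ft_force: [0.1, 0.1, -0.6]
grip_width: -0.0
[0.4532 0.3134 0.132 ] [0.9295 0.3688 0.     0.0002] [ 0.1487  0.0709 -0.62  ] [ 0.6053  0.4015 -0.0341  1.1352 -0.0003  2.9914]
```

View pics/m2.png

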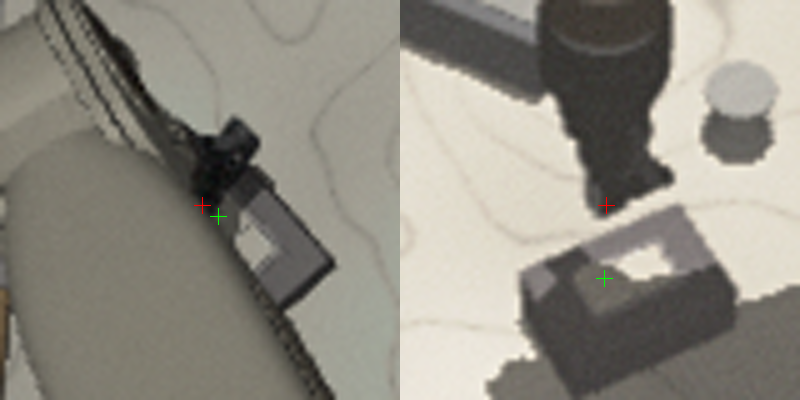

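Seen from the side, the tip projection (606,205) agrees with the fingertip, and the target cross is on the raised half. The lower right of the gripper looks wide there, so I'll check the tip shape before pressing.

```bash
python3 - <<'E'
from workcell import bot,eyes
from ov import *
X=bot.get_obs()["eef_pos"]
c=eyes.camera("side"); q=proj(c,X); u,v=(q-[30,35]).astype(int); im=crop(c,u,v,65,58,10)
im=np.clip(255*(im/255.)**.5,0,255).astype(np.uint8)
cs,sn=np.cos(.7555),np.sin(.7555)
for dz in(0,.019,.04):
  L=np.array([[X[0]+a*cs+b*sn,X[1]+a*sn-b*cs,X[2]+dz] for a,b in((-.011,-.012),(.011,-.012),(.011,.012),(-.011,.012),(-.011,-.012))])
  cv2.polylines(im,[((proj(c,L)-(u,v)+.5)*10).astype(np.int32)],False,R if dz==0 else G,1)
cv2.imwrite("pics/m3.png",im)
E
```

```text
(no output)
```

View pics/m3.png

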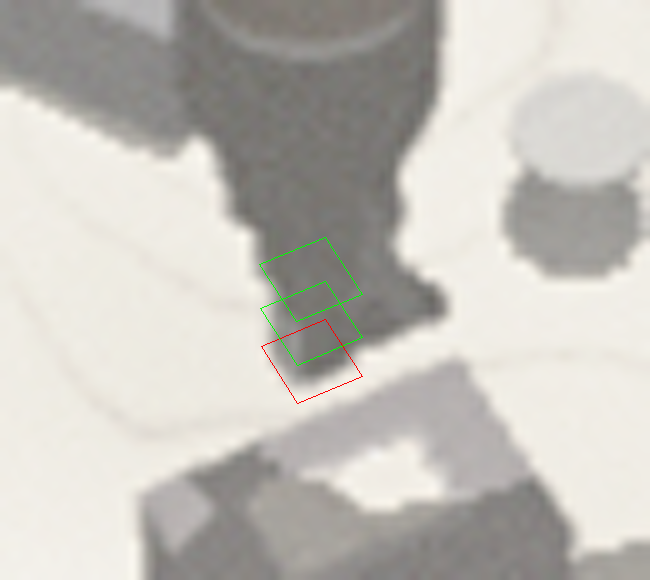

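```bash
python3 - <<'E'
from workcell import bot,eyes
from ov import *
c=eyes.camera("side"); im=crop(c,190,150,160,150,5)
im=np.clip(255*(im/255.)**.45,0,255).astype(np.uint8)
cv2.imwrite("pics/m4.png",im[:600])
cv2.imwrite("pics/m4.png",cv2.resize(im,(640,600)))
E
```

```text
(no output)
```

View pics/m4.png

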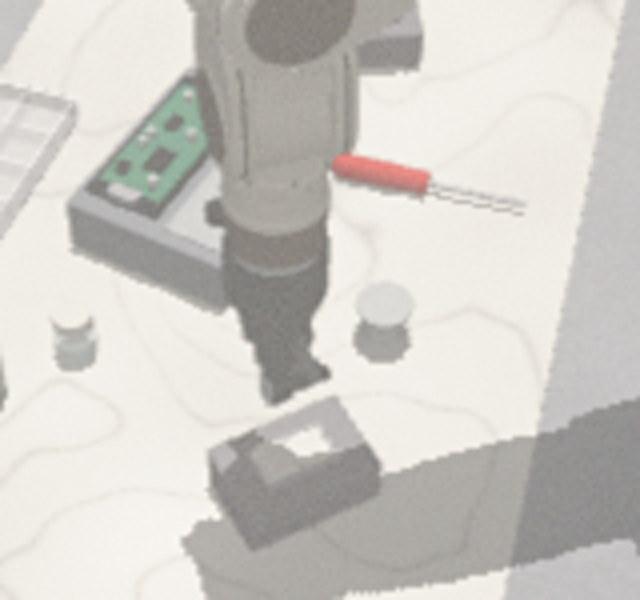

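The lower-right chunk fits the near finger's knuckle, about 55 mm above the tip, so it will stay clear. I'm going down in steps, watching the force.

```bash
python3 -m crank '{"dr":[[0,0,0],[0,0,0],[0,0,0],[0,0,0]],"travel":[[0.002,-0.001,0.02],[0.003,-0.001,0.04],[0.003,-0.001,0.06],[0.003,-0.001,0.06]],"hand":[0,0,0,0]}'
python3 - <<'E'
from workcell import bot,eyes
from ov import *
o=bot.get_obs(); X=o["eef_pos"]; print(X,o["ft_force"])
c=eyes.camera("side"); q=proj(c,X); u,v=(q-[40,30]).astype(int); im=crop(c,u,v,75,58,10)
im=np.clip(255*(im/255.)**.45,0,255).astype(np.uint8)
cv2.drawMarker(im,tuple(int(a) for a in ((q-(u,v)+.5)*10)),R,0,16,1)
cv2.imwrite("pics/m5.png",im)
E
```

```text
clock: 3.15
eef_pos: [0.4537, 0.3161, 0.0703]
tool_rot: [0.929, 0.369, -0.002, 0.0]
ft_force: [0.2, -0.5, -0.1]
grip_width: -0.0002
[0.4537 0.3161 0.0703] [ 0.2271 -0.5229 -0.1001]
```

View pics/m5.png

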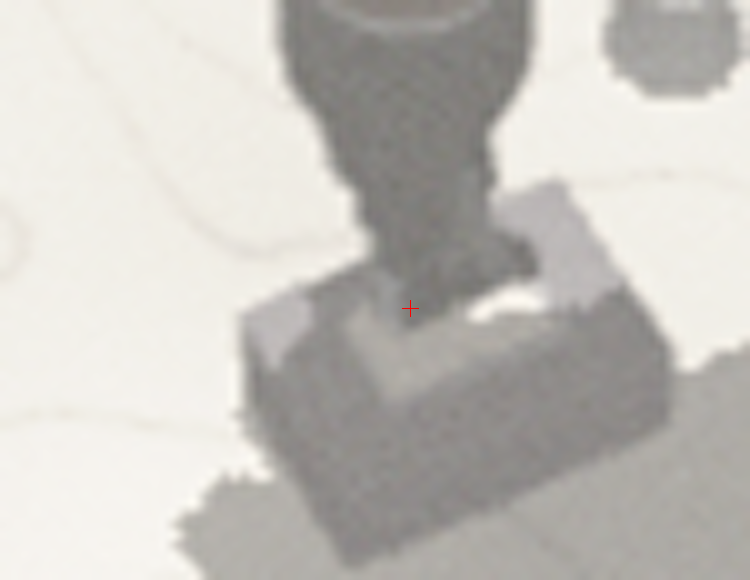

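The tip is over the raised half at (405,325), slightly inboard, so I'll shift it 3 mm outward and press gradually.

```bash
python3 -m crank '{"dr":[[0,0,0],[0,0,0],[0,0,0],[0,0,0],[0,0,0],[0,0,0],[0,0,0]],"travel":[[0.003,-0.002,0.001],[0.003,-0.002,0.004],[0.003,-0.002,0.007],[0.003,-0.002,0.010],[0.003,-0.002,0.013],[0.003,-0.002,0.0155],[0.003,-0.002,0.0155]],"hand":[0,0,0,0,0,0,0]}'
```

```text
clock: 4.08
eef_pos: [0.4553, 0.3206, 0.0555]
tool_rot: [0.929, 0.369, -0.0, 0.0]
ft_force: [-0.3, 0.3, 0.5]
grip_width: -0.0
```

```bash
python3 -m crank '{"dr":[[0,0,0],[0,0,0],[0,0,0]],"travel":[[0,0,0.001],[0,0,0.002],[0,0,0.002]],"hand":[0,0,0]}'; python3 -m crank '{"dr":[[0,0,0],[0,0,0],[0,0,0]],"travel":[[0,0,0.001],[0,0,0.0015],[0,0,0.0015]],"hand":[0,0,0]}'
```

```text
clock: 4.45
eef_pos: [0.4554, 0.3207, 0.0536]
tool_rot: [0.929, 0.369, -0.0, 0.0]
ft_force: [1.0, 1.1, 0.8]
grip_width: 0.0003
clock: 4.82
eef_pos: [0.4555, 0.3207, 0.0528]
tool_rot: [0.929, 0.369, 0.0, 0.0]
ft_force: [-1.1, 0.1, 5.6]
grip_width: 0.0002
```

```bash
python3 -m crank '{"dr":[[0,0,0],[0,0,0],[0,0,0]],"travel":[[0,0,0.001],[0,0,0.002],[0,0,0.002]],"hand":[0,0,0]}'
```

```text
clock: 5.2
eef_pos: [0.4556, 0.3208, 0.0526]
tool_rot: [0.929, 0.369, 0.001, -0.0]
ft_force: [-3.5, -2.6, 16.2]
grip_width: 0.0001
```

There's a hard stop at z = 0.0526, 16 N. I'm lifting and checking the rocker.

```bash
python3 -m crank '{"dr":[[0,0,0],[0,0,0],[0,0,0],[0,0,0],[0,0,0],[0,0,0.1],[0,0,0.1]],"travel":[[0,0,-0.01],[0,0,-0.03],[0,0,-0.06],[0,0,-0.09],[-0.02,0.02,-0.11],[-0.05,0.06,-0.11],[-0.07,0.09,-0.11]],"hand":[0,0,0,0,0,0,0]}'
python3 - <<'E'
from workcell import bot,eyes
from ov import *
c=eyes.camera("side");t=eyes.camera("top")
im=np.hstack([crop(S,235,240,60,55,6),crop(c,235,240,60,55,6)])
cv2.imwrite("pics/m6.png",np.vstack([im,np.hstack([crop(T,145,193,60,45,6),crop(t,145,193,60,45,6)])]))
E
```

```text
clock: 6.08
eef_pos: [0.4661, 0.2058, 0.1603]
tool_rot: [0.947, 0.322, -0.0, 0.0]
ft_force: [-0.3, -0.1, 0.1]
grip_width: -0.0001
```

View pics/m6.png

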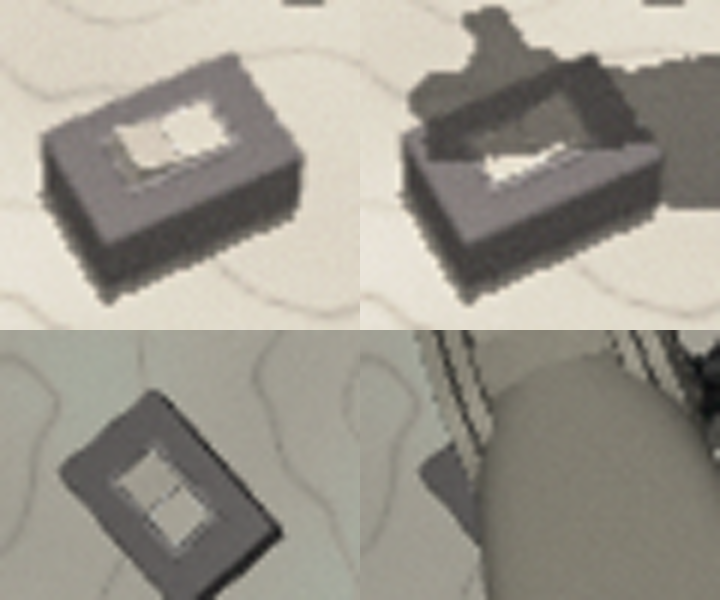

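The rocker's far end is now down: the lit strip near (500,170) fills the area that was shadow, and the box hasn't moved. Next is the tester.

```bash
python3 -m crank '{"dr":[[0,0,-0.1],[0,0,-0.25],[0,0,-0.4],[0,0,-0.55],[0,0,-0.69],[0,0,-0.69],[0,0,-0.69],[0,0,-0.69]],"travel":[[-0.005,0.03,0],[-0.013,0.075,0.005],[-0.022,0.12,0.01],[-0.03,0.165,0.02],[-0.036,0.2,0.03],[-0.036,0.202,0.03],[-0.036,0.202,0.03],[-0.036,0.202,0.03]],"hand":[0,0,0,0,0,0,0,0]}'
python3 - <<'E'
from workcell import bot,eyes
from ov import *
o=bot.get_obs(); X=o["eef_pos"]; print(X,o["tool_rot"],o["ft_force"],o["joint_pos"])
c=eyes.camera("side");t=eyes.camera("top"); ims=[]
for k in(t,c):
    q=proj(k,X); g=proj(k,np.array([.56,.024,.076])); u,v=(q-[35,30]).astype(int); im=crop(k,u,v,66,70,6)
    im=np.clip(255*(im/255.)**.5,0,255).astype(np.uint8)
    for a,col in((q,R),(g,G)): cv2.drawMarker(im,tuple(int(b) for b in ((a-(u,v)+.5)*6)),col,0,16,1)
    ims.append(im)
cv2.imwrite("pics/t2.png",np.hstack(ims))
cv2.imwrite("pics/m7.png",np.vstack([np.hstack([crop(S,235,240,60,45,6),crop(c,235,240,60,45,6)]),np.hstack([crop(T,145,193,60,45,6),crop(t,145,193,60,45,6)])]))
E
```

```text
clock: 7.18
eef_pos: [0.561, 0.0267, 0.1305]
tool_rot: [0.781, 0.624, 0.0, -0.0]
ft_force: [-0.1, -0.0, -0.8]
grip_width: -0.0001
[0.561  0.0267 0.1305] [ 0.7813  0.6241  0.0001 -0.0001] [-0.1404 -0.0271 -0.8495] [ 0.0473  0.4224 -0.0056  1.1427  0.0003  1.8408]
```

View pics/t2.png

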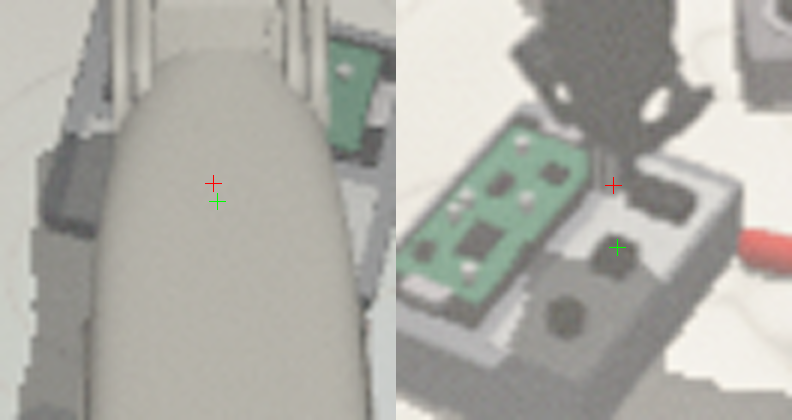

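View pics/m7.png

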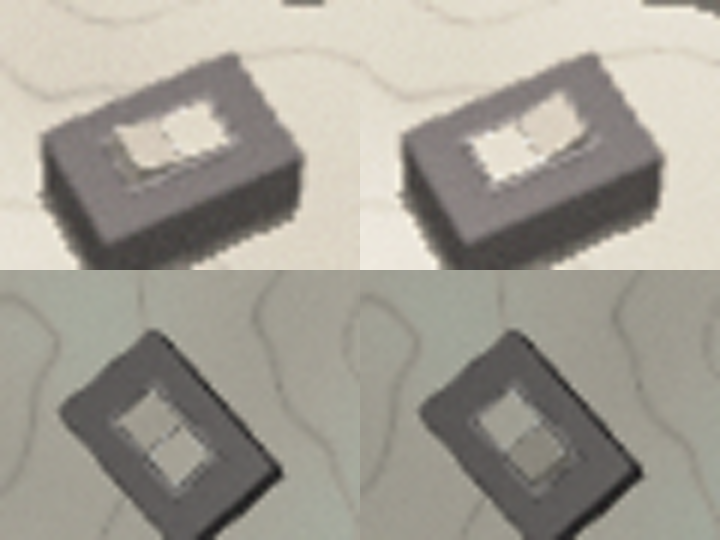

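The rocker is clearly flipped and the box hasn't moved. The tip is above the square key, with the key's top centre at side-crop (617,247). I'm descending.

```bash
python3 -m crank '{"dr":[[0,0,0],[0,0,0],[0,0,0],[0,0,0],[0,0,0]],"travel":[[0,0,0.015],[0,0,0.03],[0,0,0.04],[0,0,0.045],[0,0,0.045]],"hand":[0,0,0,0,0]}'
python3 - <<'E'
from workcell import bot,eyes
from ov import *
o=bot.get_obs(); X=o["eef_pos"]; print(X,o["tool_rot"],o["ft_force"])
k=eyes.camera("side")
q=proj(k,X); g=proj(k,np.array([.56,.024,.076])); u,v=(q-[35,30]).astype(int); im=crop(k,u,v,66,60,10)
im=np.clip(255*(im/255.)**.45,0,255).astype(np.uint8)
for a,col in((q,R),(g,G)): cv2.drawMarker(im,tuple(int(b) for b in ((a-(u,v)+.5)*10)),col,0,16,1)
cv2.imwrite("pics/t3.png",im)
E
```

```text
clock: 7.9
eef_pos: [0.561, 0.0253, 0.0847]
tool_rot: [0.782, 0.624, -0.0, -0.0]
ft_force: [0.0, -0.5, 0.6]
grip_width: -0.0005
[0.561  0.0253 0.0847] [ 0.7818  0.6236 -0.0004 -0.0003] [ 0.039  -0.475   0.5667]
```

View pics/t3.png

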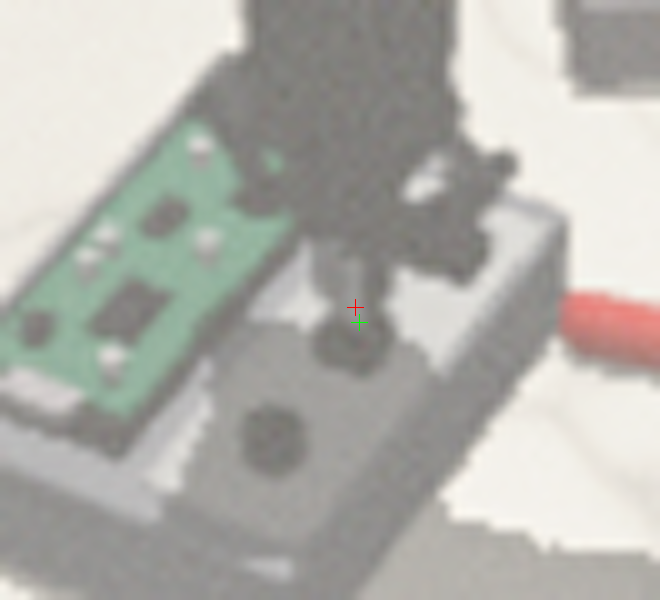

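The tip is centred above the square key, tip (355,305) and key blob (355,340). I'm pressing.

```bash
python3 -m crank '{"dr":[[0,0,0],[0,0,0],[0,0,0],[0,0,0],[0,0,0],[0,0,0],[0,0,0]],"travel":[[0,0,0.003],[0,0,0.006],[0,0,0.009],[0,0,0.011],[0,0,0.013],[0,0,0.0155],[0,0,0.0155]],"hand":[0,0,0,0,0,0,0]}'
```

```text
clock: 8.82
eef_pos: [0.5613, 0.0253, 0.0696]
tool_rot: [0.782, 0.624, 0.0, -0.0]
ft_force: [0.4, 0.0, -0.2]
grip_width: 0.0001
```

```bash
python3 -m crank '{"dr":[[0,0,0],[0,0,0],[0,0,0]],"travel":[[0,0,0.001],[0,0,0.002],[0,0,0.002]],"hand":[0,0,0]}'
```

```text
clock: 9.2
eef_pos: [0.5614, 0.0254, 0.0681]
tool_rot: [0.782, 0.624, 0.0, 0.0]
ft_force: [-0.6, 0.6, 4.3]
grip_width: -0.0
```

```bash
python3 -m crank '{"dr":[[0,0,0],[0,0,0],[0,0,0]],"travel":[[0,0,0.001],[0,0,0.0025],[0,0,0.0025]],"hand":[0,0,0]}'
```

```text
clock: 9.57
eef_pos: [0.5615, 0.0254, 0.0679]
tool_rot: [0.782, 0.624, 0.001, 0.0]
ft_force: [-6.3, 0.3, 17.0]
grip_width: 0.0
```

There's a hard stop at z = 0.068, 17 N, which is the home height. I'm lifting and moving toward the button box.

```bash
python3 -m crank '{"dr":[[0,0,0],[0,0,0],[0,0,0],[0,0,0],[0,0,0],[0,0,0],[0,0,0],[0,0,0],[0,0,0],[0,0,0]],"travel":[[0,0,-0.01],[0,0,-0.03],[0,0,-0.06],[0,0,-0.08],[-0.04,0.002,-0.08],[-0.08,0.004,-0.08],[-0.13,0.006,-0.08],[-0.18,0.008,-0.08],[-0.22,0.01,-0.08],[-0.26,0.01,-0.08]],"hand":[0,0,0,0,0,0,0,0,0,0]}'
python3 - <<'E'
from workcell import bot,eyes
from ov import *
o=bot.get_obs(); X=o["eef_pos"]; print(X,o["tool_rot"],o["joint_pos"])
c=eyes.camera("side");t=eyes.camera("top")
cv2.imwrite("pics/t4.png",np.vstack([np.hstack([crop(S,200,160,80,60,5),crop(c,200,160,80,60,5)]),np.hstack([crop(T,212,145,80,60,5),crop(t,212,145,80,60,5)])]))
E
```

```text
clock: 10.82
eef_pos: [0.5129, -0.2318, 0.1449]
tool_rot: [0.782, 0.624, -0.0, -0.0]
ft_force: [-0.0, -0.2, 0.1]
grip_width: 0.0001
[ 0.5129 -0.2318  0.1449] [ 0.7818  0.6235 -0.     -0.0002] [-0.4245  0.4139  0.0207  1.178   0.0001  1.3706]
```

View pics/t4.png

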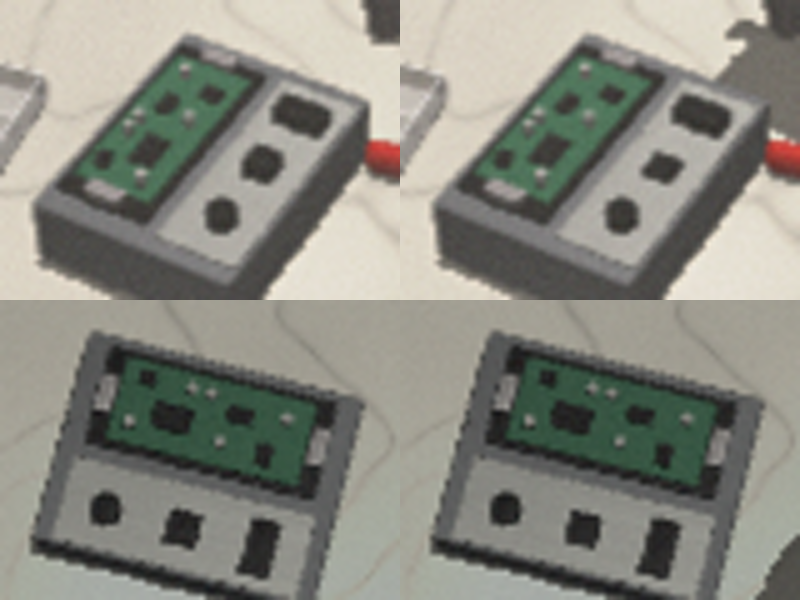

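The square key now sits lower and the round and oblong keys are unchanged. On to the button.

```bash
python3 -m crank '{"dr":[[0,0,0],[0,0,0],[0,0,0],[0,0,0],[0,0,0],[0,0,0]],"travel":[[-0.015,0,0],[-0.031,0,0.01],[-0.031,0,0.03],[-0.031,0,0.05],[-0.031,0,0.06],[-0.031,0,0.06]],"hand":[0,0,0,0,0,0]}'
python3 - <<'E'
from workcell import bot,eyes
from ov import *
o=bot.get_obs(); X=o["eef_pos"]; print(X,o["tool_rot"],o["ft_force"])
ims=[]
for n in("side","top"):
    k=eyes.camera(n)
    q=proj(k,X); g=proj(k,np.array([.507,-.26,.067])); u,v=(q-[25,30]).astype(int); im=crop(k,u,v,50,60,8)
    im=np.clip(255*(im/255.)**.45,0,255).astype(np.uint8)
    for a,col in((q,R),(g,G)): cv2.drawMarker(im,tuple(int(b) for b in ((a-(u,v)+.5)*8)),col,0,16,1)
    ims.append(im)
cv2.imwrite("pics/b3.png",np.hstack(ims))
E
```

```text
clock: 11.68
eef_pos: [0.5058, -0.2602, 0.0842]
tool_rot: [0.782, 0.624, -0.0, -0.001]
ft_force: [-0.3, 0.1, -0.1]
grip_width: 0.0002
[ 0.5058 -0.2602  0.0842] [ 0.7816  0.6238 -0.0005 -0.001 ] [-0.2725  0.1458 -0.059 ]
```

View pics/b3.png

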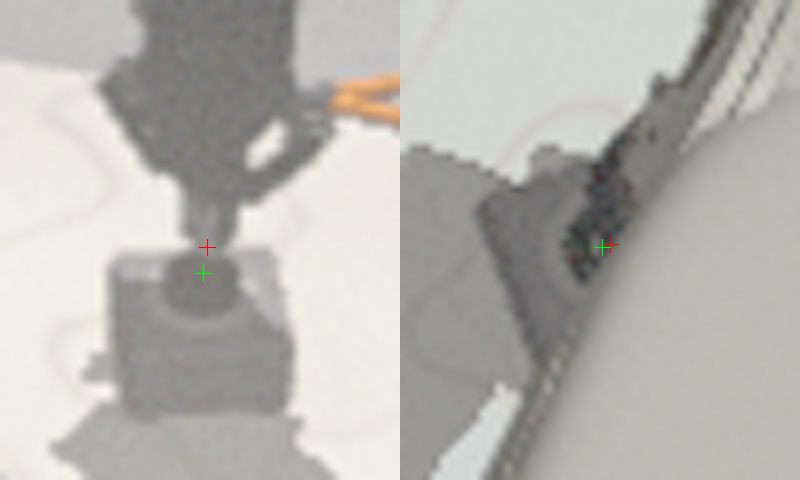

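The tip is centred over the button, tip (207,245) and button (202,280). I'm pressing.

```bash
python3 -m crank '{"dr":[[0,0,0],[0,0,0],[0,0,0],[0,0,0],[0,0,0],[0,0,0],[0,0,0],[0,0,0]],"travel":[[0,0,0.005],[0,0,0.01],[0,0,0.014],[0,0,0.017],[0,0,0.019],[0,0,0.021],[0,0,0.023],[0,0,0.023]],"hand":[0,0,0,0,0,0,0,0]}'; python3 -m crank '{"dr":[[0,0,0],[0,0,0],[0,0,0]],"travel":[[0,0,0.001],[0,0,0.002],[0,0,0.002]],"hand":[0,0,0]}'
```

```text
clock: 12.78
eef_pos: [0.5063, -0.2606, 0.0625]
tool_rot: [0.782, 0.624, -0.0, -0.0]
ft_force: [-1.6, 1.2, 3.8]
grip_width: -0.0001
clock: 13.15
eef_pos: [0.5063, -0.2605, 0.0604]
tool_rot: [0.782, 0.624, -0.0, -0.0]
ft_force: [-2.5, 1.1, 4.7]
grip_width: -0.0005
```

```bash
python3 -m crank '{"dr":[[0,0,0],[0,0,0],[0,0,0]],"travel":[[0,0,0.001],[0,0,0.002],[0,0,0.002]],"hand":[0,0,0]}';  python3 -m crank '{"dr":[[0,0,0],[0,0,0],[0,0,0],[0,0,0]],"travel":[[0,0,0.001],[0,0,0.001],[0,0,0.001],[0,0,0.001]],"hand":[0,0,0,0]}'
```

```text
clock: 13.52
eef_pos: [0.5064, -0.2606, 0.0599]
tool_rot: [0.782, 0.624, 0.0, 0.0]
ft_force: [-5.2, 3.1, 13.4]
grip_width: -0.0002
clock: 14.02
eef_pos: [0.5064, -0.2606, 0.0598]
tool_rot: [0.782, 0.624, 0.0, 0.001]
ft_force: [-6.2, 3.7, 18.0]
grip_width: -0.0002
```

```bash
python3 - <<'E'
from workcell import bot,eyes
from ov import *
o=bot.get_obs(); print(o["clock"],o["eef_pos"],o["ft_force"])
c=eyes.camera("side"); t=eyes.camera("top")
cv2.imwrite("pics/f1.png",cv2.resize(c["color"][:,:,::-1],None,fx=1.5,fy=1.5))
cv2.imwrite("pics/f2.png",np.hstack([crop(S,265,135,48,44,8),crop(c,265,135,48,44,8)]))
E
```

```text
14.025 [ 0.5064 -0.2606  0.0598] [-6.2061  3.7121 18.0018]
```

View pics/f1.png

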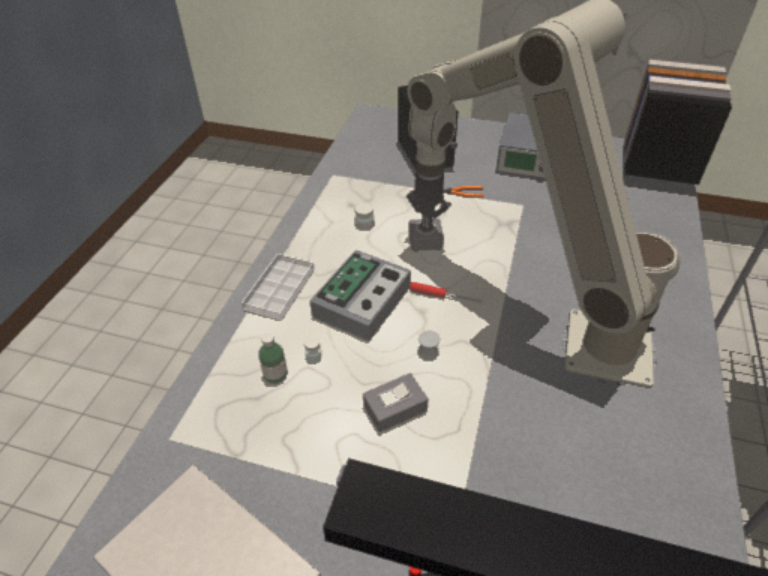

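View pics/f2.png

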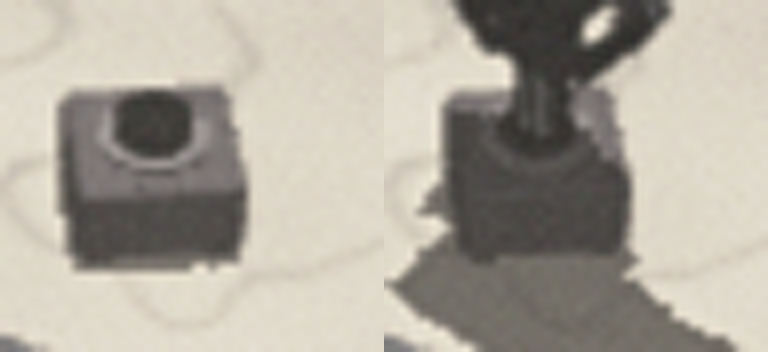

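The fingertips hold the button down at (540,140), the button box hasn't moved, and everything else is where it was. I'm handing in.

```bash
python3 -c "
from workcell import job
print(job.job_done())"
```

```text
the job is handed in; nothing more can be done
None
```

I did the three presses in order with the closed fingertips and handed the job in at about 14 s, with the button still held down.

| Press | Hard stop (tip height) | Expected | Last force reading |
|---|---|---|---|
| Raised half of the rocker | 52.6 mm | 53 mm | 16 N |
| Square key | 67.9 mm | 68 mm | 17 N |
| Round button, held | 59.8 mm | 60 mm | 18 N down, 7 N sideways |

- **Checks that passed:** the pictures show the rocker flipped on, the square key lower with the round and oblong keys still out, and no visible movement of either box or the bench items.
- **Disagreements:** the two cameras differed by about 5–10 mm in y when I located things. I used in-between positions, and every press still reached its stop.
- **Lower forces than expected:** while the rocker and key were moving, the force readings at the end of each move were below the stated 2–3 N. I relied on the hard stops and the pictures instead.

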